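# Tap the template pins of a drilling jig home

## Robot

A 6-joint arm with a two-finger parallel gripper is mounted at the origin on a cart in front of the work surface, level with it; the furniture and walls round the work are solid. World frame = base frame: x ahead of the robot, y to its left, z up, the work surface at z = 0. Lengths are in m, angles in rad, forces in N, time in s.
With the tool pointing down it reaches from about 0.375 to 0.925 m from the base axis. Payload 5.7 kg.
Tool frame: the origin (TCP) lies between the finger pads; the fingertips stand 19 mm ahead of it and the grasp point (between the pads) is the TCP; x points along the fingers, z is the direction in which the jaws open and shut, and the axes are right-handed (so a half turn about x gives the same grasp; the last joint's range is limited). The gripper opens to 88 mm and grips with 3 to 60 N. Pads are 20 mm wide; open, the fingers measure 115 mm over their backs; the gripper's body (75 mm by 178 mm) begins 61 mm behind the grasp point.
Start: joints at [0.992, 0.359, 1.51, -0, 1.272, -0.115], TCP at [0.268, 0.537, 0.215] pointing down, gripper open.
Joint ranges: [-2.97, 2.97], [-1.01, 2.36], [0.21, 2.38], [-0.96, 4.11], [0.2, 2.71], [-2.98, 2.98]. Speed limits (rad/s): [2.39, 2.39, 3.14, 3.14, 3.14, 3.14].

## Interface

Orientations are given as a unit quaternion [w, x, y, z].
In Python, from workcell import telemetry, cams, workorder, nets gives the robot as it stands. The module is installed in compiled form; this text tells all that it offers.
- The arm moves only by the shell command python3 -m pendant 'ROWS' [FORCE]. ROWS is JSON, a list of rows, each a list of 3 entries, a list of its own where there are three numbers: the gripper command: -1 is fully open, 1 is shut, values between are in proportion, then the shift along the tool's x, y, z in m, then the turn about the tool's x in degrees. In form: [[jaw, [x, y, z], yaw], ...]. A call has 1 to 12 rows; each row shifts and turns the commanded pose from where the row before left it, along the tool's axes as they then stand; what a row does not reach is not made up. A row lasts 1/10 s, in which the tool goes at most 50 mm and 8.59 degrees, less where a joint would pass 70% of its speed; a pose out of reach is approached as far as the arm can. A call with a gripper value outside its range is refused whole. The fingers move at their own pace and stop on an object; FORCE is the grip in N (left out, the last holds). Time passes only in rows, so rows that do not move let the fingers close. It gives the time, the measured TCP pose, the force and the opening at its end, in the units of the state.
- telemetry.get_obs(): the state, without advancing time (a new reading comes with each control period).
- cams.camera(name): name is "scene" or "top"; returns the picture (480x640x3 uint8, red, green, blue); there is no depth.
- cams.camera_info(name): a dict with "fx", "fy", "cx", "cy" (pixels), "dist_coeffs" ([k1, k2, p1, p2, k3] as OpenCV has them; the pictures are not rectified), "xyz" and "attitude" of the camera in the world. Camera axes: x right, y down, z forward; pixel columns grow to the right and rows downward; lengths in m; the calibration is good to about 2 mm. A picture is of the moment at which its call begins. camera_info takes no time and is no camera call.
- workorder.close_job(): hands the job in, once; it reports no verdict.
Trained networks look in the newest picture that a camera, given by its name, has taken for a name from the list of things; names that differ only in an ending like _2 or _b are one class to them, and where a whole thing is asked for, a point or a joint stands for the part that bears it (a point fixed in the world has none). Each returns a list of dicts, best first, with "confidence" (0 to 1); they miss things now and then, are a little off and sometimes report something else, mostly with a low value. They report only what shows in the picture. A call takes as long as a camera call.
- nets.regions_of(camera, thing): "region" (480x640 bool, what is visible of it).
- nets.place_of(camera, thing): "at" ([x, y, z] in m, in the coordinates of the camera as it stood for that picture, good to about 4 mm: a listed point, or the origin of a listed thing).
The state is a dict: "time_s": time; "joints": joint angles; "dq": joint speeds; "tau": joint torques, N m; "position": TCP position; "tcp_rot": TCP orientation; "force": force on the tool from outside, world axes, zero at the start; "torque": the same for the moment, N m; "finger_gap": finger opening in m.
Only numpy, scipy, OpenCV 4.12 (cv2) and the standard library are available. Lean on these libraries where they do the work, as an engineer would, in place of code of your own. Each camera call takes 0.05 s, during which the arm holds its last target.

## Task

Secure the aluminium drill template on the jig by pressing its three push pins fully down with light touches of the closed fingertips, one at a time: the yellow one in the middle first, then the red one, then the blue one. Press gently, straight down; do not grasp, lift or push the jig out of its place, and leave the things around it alone. Finish with the hand clear of everything.

Things in the scene. Friction and masses are not known exactly. Their poses are not given: they have to be found in the camera images.
- jig: loose drilling jig, 0.9 kg: plywood base 80 x 196 x 14 mm with a dark handle blank, a black rubber sheet and an aluminium strip on top. Origin at the centre of the underside, z up, long axis along y. Three push pins with round coloured heads stand on the centre line: red at y = +60 mm, yellow in the middle, blue at y = -60 mm
- strip_top (a point): centre of the upper face of the bare aluminium template strip, 44 x 168 mm, 45 mm above the bench (same axes as the jig). The strip lies on the springy rubber sheet: it gives by about 1 mm per 5 N pressed on it or its pins and comes back up. The two small flat brass rings in it are drill bushings, not pins
- pin_yellow_top (a point): centre of the flat top of the yellow push pin's head (19 mm across, 6 mm thick); it moves with the pin. Home it is 51 mm above the bench, at joint value 0 it is 60 mm above
- pin_yellow (a joint): how far the yellow pin is pushed down, m: 0 = fully up, 0.009 = fully home (the head's underside on the aluminium strip). A tight sliding fit: it moves relative to the strip under about 4 N and stays where it is left; starts 0 to 2 mm down
- pin_red_top (a point): centre of the flat top of the red push pin's head (19 mm across, 6 mm thick); it moves with the pin. Home it is 51 mm above the bench, at joint value 0 it is 60 mm above
- pin_red (a joint): how far the red pin is pushed down, m: 0 = fully up, 0.009 = fully home (the head's underside on the aluminium strip). A tight sliding fit: it moves relative to the strip under about 4 N and stays where it is left; starts 0 to 2 mm down
- pin_blue_top (a point): centre of the flat top of the blue push pin's head (19 mm across, 6 mm thick); it moves with the pin. Home it is 51 mm above the bench, at joint value 0 it is 60 mm above
- pin_blue (a joint): how far the blue pin is pushed down, m: 0 = fully up, 0.009 = fully home (the head's underside on the aluminium strip). A tight sliding fit: it moves relative to the strip under about 4 N and stays where it is left; starts 0 to 2 mm down
- tape_roll: bystander: yellow-brown masking tape roll lying flat, 91 mm across, 24 mm high; origin at the centre of its underside
- sand_block: bystander: dark cork sanding block, 61 x 101 x 32 mm (x, y, z); origin at the centre of its underside
- oil_bottle: bystander: blue squeeze bottle with a blank label and white tip, 45 mm across, 120 mm high, standing; origin at the centre of its underside
- pencil: bystander: red carpenter's pencil lying down, 10 x 171 x 8 mm, length along its y; origin at the centre of its underside

How it is judged:
On the way, in this order (a step that is already met when the one before it is completed fails the run):
1. the yellow pin is home (value of joint pin_yellow above 0.0072 m), for 0.2 s.
2. the red pin is home (value of joint pin_red above 0.0072 m), for 0.2 s.
3. the blue pin is home (value of joint pin_blue above 0.0072 m), for 0.2 s.
At the end, for the whole second after the job is handed in: All three pins are pushed down at least 7.2 mm of their 9 mm, the jig lies flat and at rest within 20 mm of where it started, and the tape roll, sanding block, oil bottle and pencil are within 15 mm of where they started (value of joint each of pin_yellow, pin_red, pin_blue above 0.0072 m and distance of jig from where it was at the start of the episode below 0.02 m and angle between jig's own z axis and vertical below 0.05 rad and linear speed of jig below 0.02 m/s and distance of each of tape_roll, sand_block, oil_bottle, pencil from where it was at the start of the episode below 0.015 m); the robot touches nothing.
It fails at once if a pin is pushed more than 4.5 mm down before those ahead of it in the order yellow, red, blue are home (7.2 mm) ((value of joint pin_red above 0.0045 m and not (value of joint pin_yellow above 0.0072 m)) or (value of joint pin_blue above 0.0045 m and not (value of joint pin_yellow above 0.0072 m)) or (value of joint pin_blue above 0.0045 m and not (value of joint pin_red above 0.0072 m))).
It fails at once if the fingers press on the jig or a pin with more than 35 N (contact force between the fingers and jig above 35 N).
It fails at once if the jig is lifted by more than 8 mm, tipped or shifted by more than 20 mm (height (world z) of jig above 0.008 m or angle between jig's own z axis and vertical above 0.1 rad or distance of jig from where it was at the start of the episode above 0.02 m).
It fails at once if the tape roll, sanding block, oil bottle or pencil is moved by more than 15 mm (distance of any of tape_roll, sand_block, oil_bottle, pencil from where it was at the start of the episode above 0.015 m).
It also fails if it takes over 42 s, if anything falls off the work surface, if the arm or the gripper's body presses on something with over 40 N, if the wrist force passes 120 N, or if a joint passes its speed limit or range.

## Working session

There is one attempt and no reset: what is moved stays moved. The work goes in short steps, Python scripts to look and compute and a shell command to move; the robot and the scene stay as the last step left them, time stands still between calls to the robot, and variables do not carry over. Pictures are saved under pics/ and viewed, and the job is handed in when it is done.

```bash
mkdir -p pics; cat > h.py <<'E'
import numpy as np, cv2
from scipy.spatial.transform import Rotation as R
from workcell import telemetry, cams, workorder, nets
def cam(n):
    i=cams.camera_info(n); q=np.array(i["attitude"]); 
    K=np.array([[i["fx"],0,i["cx"]],[0,i["fy"],i["cy"]],[0,0,1]]);return K,np.array(i["dist_coeffs"]),np.array(i["xyz"]),R.from_quat([q[1],q[2],q[3],q[0]]).as_matrix()
def snap(n,f):
    im=cams.camera(n); cv2.imwrite(f"pics/{f}.png",im[:,:,::-1]); return im
def ray(n,uv,z):
    K,d,p,M=cam(n); u=cv2.undistortPoints(np.array([[uv]],float),K,d)[0,0]; r=M@np.array([u[0],u[1],1]); return p+r*(z-p[2])/r[2]
def proj(n,X):
    K,d,p,M=cam(n); rv=cv2.Rodrigues(M.T)[0]; return cv2.projectPoints(np.array([X],float),rv,-M.T@p,K,d)[0][0,0]
E
python3 - <<'E'
from h import *
print(cams.camera_info("scene"),cams.camera_info("top"))
o=telemetry.get_obs();print(o)
for n in("top","scene"):
    snap(n,n+"0");K,d,p,M=cam(n)
    for t in["jig","strip_top","pin_yellow_top","pin_red_top","pin_blue_top","tape_roll","sand_block","oil_bottle","pencil"]:
        for r in nets.place_of(n,t)[:2]: print(n,t,round(r["confidence"],2),np.round(p+M@np.array(r["at"]),4))
E
```

```text
{'fx': 617.8342394308833, 'fy': 617.8342394308833, 'cx': 327.9694435519346, 'cy': 242.80726371645696, 'dist_coeffs': array([-0.21994091,  0.        ,  0.        ,  0.        ,  0.        ]), 'xyz': array([-0.27591033,  0.98110282,  0.72134819]), 'attitude': array([ 0.20460393, -0.37723609,  0.78872147, -0.44016884])} {'fx': 532.9091016511459, 'fy': 532.9091016511459, 'cx': 321.0173755926368, 'cy': 232.50790930267522, 'dist_coeffs': array([-0.05505191,  0.        ,  0.        ,  0.        ,  0.        ]), 'xyz': array([0.47161169, 0.28779248, 0.98075855]), 'attitude': array([ 0.01845724, -0.70580616,  0.70774558, -0.02435553])}
{'time_s': 0.0, 'joints': array([ 9.91920220e-01,  3.59476140e-01,  1.51142516e+00, -2.60172353e-05,
        1.27250140e+00, -1.15103695e-01]), 'dq': array([-0.00054535,  0.00157481, -0.00049731,  0.00122711, -0.00135471,
       -0.00066789]), 'tau': array([ 1.34086647e-03, -5.15381384e+01, -2.70723385e+01,  6.74761226e-02,
        3.49833781e-02, -1.30557037e-04]), 'position': array([0.2680245 , 0.53602009, 0.21392957]), 'tcp_rot': array([ 0.60094679, -0.37199
[... 359 characters left out ...]
in_red_top 0.23 [ 0.533   0.2702 -0.0006]
top pin_blue_top 0.46 [0.4719 0.2651 0.0603]
top tape_roll 0.59 [0.7348 0.1915 0.0026]
top sand_block 0.79 [0.4003 0.5112 0.0015]
top oil_bottle 0.82 [0.6024 0.0759 0.0012]
top pencil 0.77 [ 0.3135  0.2722 -0.0007]
scene jig 0.58 [ 0.3969  0.5127 -0.0018]
scene jig 0.55 [0.5286 0.2696 0.0013]
scene strip_top 0.89 [0.5325 0.2687 0.048 ]
scene pin_yellow_top 0.42 [0.5316 0.2673 0.0627]
scene pin_blue_top 0.68 [0.5325 0.2686 0.0605]
scene pin_blue_top 0.53 [0.4703 0.2638 0.0589]
scene tape_roll 0.66 [0.7294 0.1924 0.001 ]
scene sand_block 0.56 [0.3965 0.513  0.0015]
scene oil_bottle 0.72 [0.5987 0.0744 0.0024]
scene pencil 0.92 [ 0.3153  0.271  -0.0009]
```

View pics/top0.png

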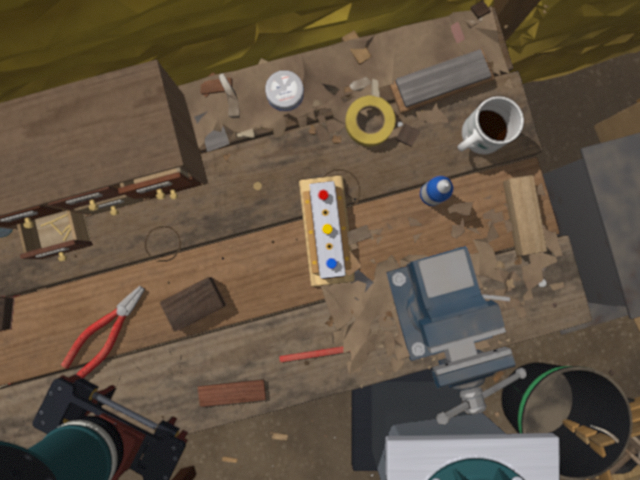

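View pics/scene0.png

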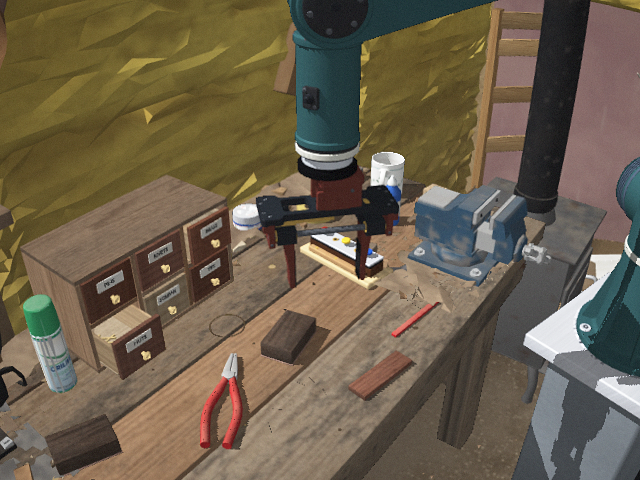

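The top picture shows the red pin near (323,195), yellow near (328,230) and blue near (332,264). Brass bushings sit between them, and the vise is at the lower right from about column 390. The scene view agrees, but the gripper partly hides the jig. Next I'll measure the head centroids.

```bash
python3 - <<'E'
from h import *
im=cv2.imread("pics/top0.png"); hsv=cv2.cvtColor(im,cv2.COLOR_BGR2HSV)
P={}
for c,(u,v),rng in(("red",(323,195),[(0,10),(170,180)]),("yellow",(328,230),[(22,35)]),("blue",(332,264),[(100,125)])):
    m=np.zeros((480,640),bool)
    for a,b in rng: m|=(hsv[...,0]>=a)&(hsv[...,0]<=b)
    m&=(hsv[...,1]>140)&(hsv[...,2]>110)
    w=np.zeros_like(m);w[v-10:v+11,u-10:u+11]=1;m&=w
    y,x=np.nonzero(m); P[c]=ray("top",(x.mean(),y.mean()),.058); print(c,m.sum(),x.mean(),y.mean(),P[c])
print([np.linalg.norm(P[a]-P["yellow"]) for a in("red","blue")])
o=telemetry.get_obs();q=o["tcp_rot"];M=R.from_quat([*q[1:],q[0]]).as_matrix();print(M)
ax=P["red"]-P["blue"];print("axis deg",np.degrees(np.arctan2(ax[1],ax[0])),"tool z deg",np.degrees(np.arctan2(M[1,2],M[0,2])))
print("vise pts z.1",[ray("top",p,.1) for p in((390,270),(420,255),(470,252))])
E
```

```text
red 70 323.0571428571429 194.5857142857143 [0.59375426 0.2762544  0.058     ]
yellow 76 327.10526315789474 228.5921052631579 [0.53433212 0.26942005 0.058     ]
blue 71 331.14084507042253 262.98591549295776 [0.47469998 0.26265772 0.058     ]
[np.float64(0.05981387582073303), np.float64(0.06001434116752732)]
[[-5.58989583e-05 -8.94377196e-01  4.47313569e-01]
 [-9.07018862e-05  4.47313572e-01  8.94377191e-01]
 [-9.99999994e-01  9.42256890e-06 -1.06126061e-04]]
axis deg 6.5152787798376135 tool z deg 63.42854431605117
vise pts z.1 [array([0.46264862, 0.16654872, 0.1       ]), array([0.48724605, 0.11640938, 0.1       ]), array([0.49190402, 0.03264444, 0.1       ])]
```

```bash
python3 - <<'E'
import cv2
im=cv2.imread("pics/top0.png")[165:305,260:420];cv2.imwrite("pics/c0.png",cv2.resize(im,None,fx=4.2,fy=4.2,interpolation=3))
E
```

```text
(no output)
```

View pics/c0.png

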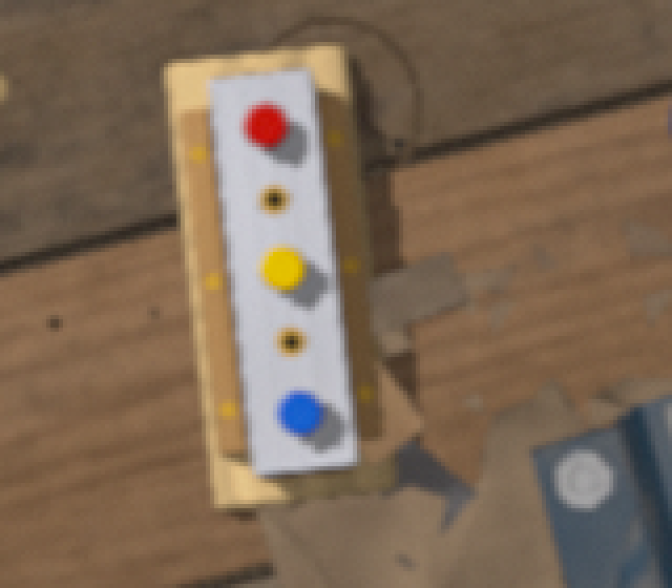

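Spacing is 59.8 and 60.0 mm against the expected 60, so the points are good. I'll move over yellow while closing the jaws, then turn to line the jaw axis up with the jig.

```bash
python3 -m pendant '[[1,[0,-0.0357,-0.0119],0],[1,[0,-0.0357,-0.0119],0],[1,[0,-0.0357,-0.0119],0],[1,[0,-0.0357,-0.0119],0],[1,[0,-0.0357,-0.0119],0],[1,[0,-0.0357,-0.0119],0],[1,[0,-0.0357,-0.0119],0],[1,[0,-0.0357,-0.0119],0],[1,[0,-0.0357,-0.0119],0],[1,[0,-0.0357,-0.0119],0],[1,[0,0,0],0]]' 10; python3 -m pendant '[[1,[0,0,0],8.13],[1,[0,0,0],8.13],[1,[0,0,0],8.13],[1,[0,0,0],8.13],[1,[0,0,0],8.13],[1,[0,0,0],8.13],[1,[0,0,0],8.12],[1,[0,0,0],0],[1,[0,0,0],0],[1,[0,0,0],0]]'
cat >> h.py <<'E'
P={"yellow":(.5343,.2694),"red":(.5938,.2763),"blue":(.4747,.2627)}
def st():
    o=telemetry.get_obs();q=o["tcp_rot"];M=R.from_quat([*q[1:],q[0]]).as_matrix()
    print("t",o["time_s"],"pos",np.round(o["position"],4),"F",np.round(o["force"],2),"gap",round(o["finger_gap"],4),"zdeg",np.degrees(np.arctan2(M[1,2],M[0,2])),"xax",np.round(M[:,0],4),"j",np.round(o["joints"],2))
    for c,(x,y) in P.items(): print(c,"tool shift",np.round(M.T@np.array([x-o["position"][0],y-o["position"][1],0]),4))
E
python3 -c "
from h import *
st()"
```

```text
time_s: 2.1
position: [0.538, 0.2674, 0.2148]
tcp_rot: [0.603, -0.371, 0.602, 0.37]
force: [-0.0, -0.0, 0.3]
finger_gap: 0.0032
time_s: 3.1
position: [0.5342, 0.2707, 0.2147]
tcp_rot: [0.706, -0.041, 0.706, 0.041]
force: [0.3, -0.3, -0.3]
finger_gap: 0.0003
t 3.1 pos [0.5342 0.2707 0.2147] F [ 0.25 -0.28 -0.28] gap 0.0003 zdeg 6.701505677176105 xax [-2.e-04 -0.e+00 -1.e+00] j [0.35 0.36 1.51 0.   1.27 0.24]
yellow tool shift [ 0.     -0.0013 -0.    ]
red tool shift [-0.     -0.0014  0.0599]
blue tool shift [ 0.    -0.001 -0.06 ]
```

```bash
python3 -m pendant '[[1,[0.02,-0.001,0],0],[1,[0.03,0,0],0],[1,[0.03,0,0],0],[1,[0.02,0,0],0],[1,[0.012,0,0],0],[1,[0.008,0,0],0],[1,[0,0,0],0],[1,[0,0,0],0],[1,[0,0,0],0]]'
python3 -c "
from h import *
st(); snap('top','t1'); snap('scene','s1')
im=cv2.imread('pics/s1.png')[150:330,250:450];cv2.imwrite('pics/s1c.png',cv2.resize(im,None,fx=3.3,fy=3.3))
print(proj('scene',(.5343,.2694,.059)),telemetry.get_obs()['time_s'])"
```

```text
time_s: 4.0
position: [0.5354, 0.2698, 0.0958]
tcp_rot: [0.707, -0.04, 0.705, 0.041]
force: [-0.7, 0.8, 0.1]
finger_gap: 0.0005
t 4.0 pos [0.5354 0.2698 0.0958] F [-0.71  0.79  0.1 ] gap 0.0005 zdeg 6.5402196442341864 xax [ 1.9e-03  6.0e-04 -1.0e+00] j [ 0.35  0.48  1.64 -0.    1.02  0.24]
yellow tool shift [-0.     -0.0003 -0.0012]
red tool shift [ 0.0001 -0.0002  0.0587]
blue tool shift [-0.0001 -0.0001 -0.0611]
[344.44301595 239.18742481] 4.1
```

View pics/s1c.png

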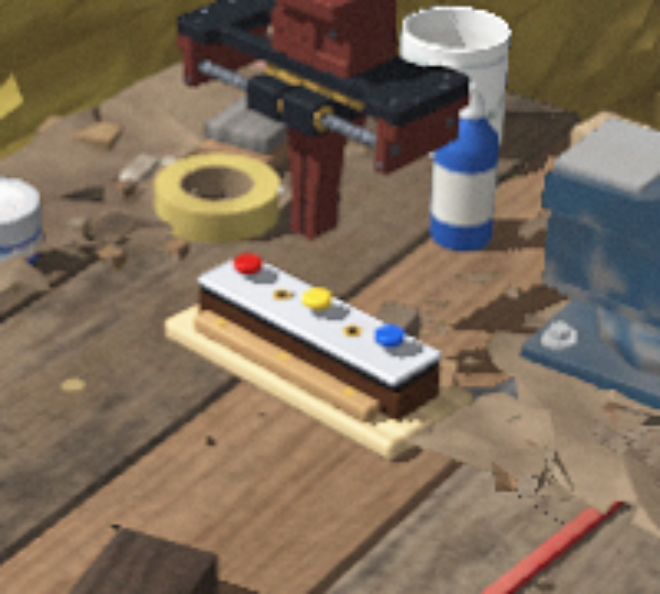

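View pics/t1.png

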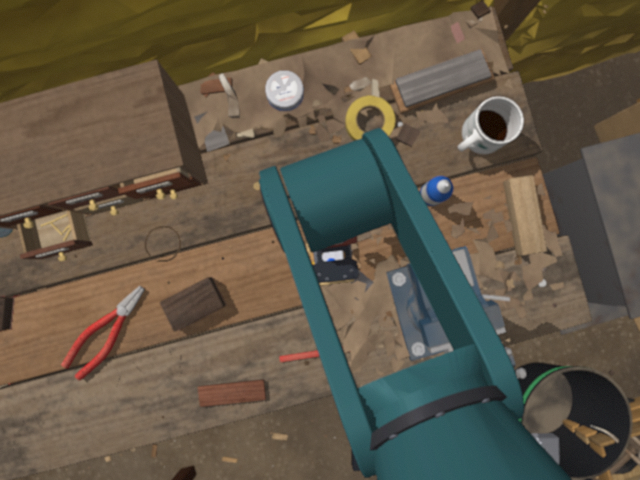

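```bash
python3 -c "
from h import *
o=telemetry.get_obs();p=o['position']
for h in(.019,0,.0): print(proj('scene',p-[0,0,h]))
print(proj('scene',(.5343,.2694,.059)),proj('scene',(.5343,.2694,.1)));st()
snap('scene','s2');im=cv2.imread('pics/s2.png')[150:330,250:450];cv2.imwrite('pics/s2c.png',cv2.resize(im,None,fx=3.3,fy=3.3))
"
```

```text
[344.24196153 231.65038768]
[344.45875856 223.56989976]
[344.45875856 223.56989976]
[344.44301595 239.18742481] [344.91624846 221.84239826]
t 4.1 pos [0.5352 0.2697 0.0957] F [-0.29  0.21  0.26] gap 0.0006 zdeg 6.536246358147397 xax [ 1.5e-03  5.0e-04 -1.0e+00] j [ 0.35  0.48  1.64 -0.    1.02  0.24]
yellow tool shift [-0.     -0.0002 -0.0009]
red tool shift [ 0.0001 -0.0001  0.059 ]
blue tool shift [-0.0001 -0.0001 -0.0609]
```

View pics/s2c.png

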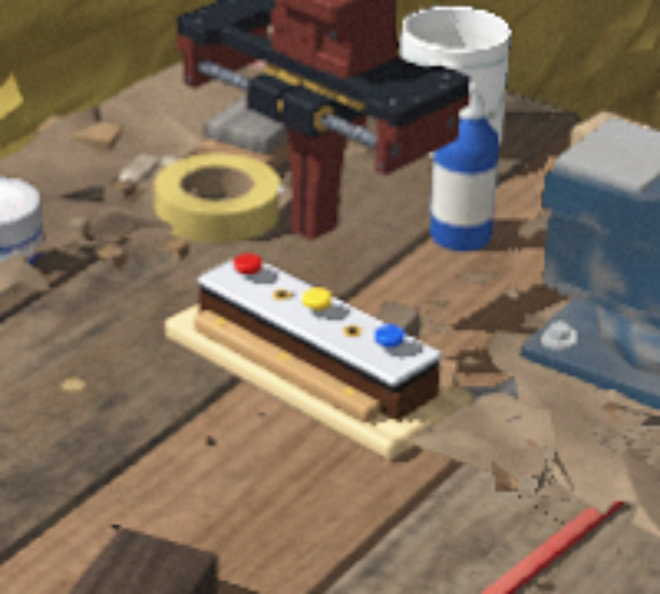

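```bash
python3 -c "
from h import *
p=np.array([.268,.536,.2139]);z=np.array([.4473,.8944,0]);y=np.array([-.8944,.4473,0])
for s in(1,-1):
  for g in (.044,.0575):
   for w in(-.01,.01): print(s,g,w,proj('scene',p-[0,0,.019]+s*g*z+w*y), proj('scene',p+s*g*z+w*y))
im=cv2.imread('pics/scene0.png')[170:330,230:430];cv2.imwrite('pics/s0c.png',cv2.resize(im,None,fx=3.5,fy=3.5))
im=cv2.imread('pics/s2.png')[150:250,300:420];cv2.imwrite('pics/s2d.png',cv2.resize(im,None,fx=6,fy=6))
"
```

```text
1 0.044 -0.01 [293.74682214 295.4593303 ] [293.45558723 284.60080654]
1 0.044 0.01 [296.23637073 303.88383632] [295.9670624  292.92889327]
1 0.0575 -0.01 [284.35747054 296.61450197] [283.95006293 285.74379085]
1 0.0575 0.01 [286.67562512 305.08262417] [286.2847685 294.1156803]
-1 0.044 -0.01 [353.7844755  287.95375401] [354.21562329 277.20018781]
-1 0.044 0.01 [357.3324466  296.07750181] [357.81757984 285.22722759]
-1 0.0575 -0.01 [362.79081088 286.81011483] [363.32664516 276.07639647]
-1 0.0575 0.01 [366.49086453 294.88565364] [367.08509557 284.05532202]
```

View pics/s0c.png

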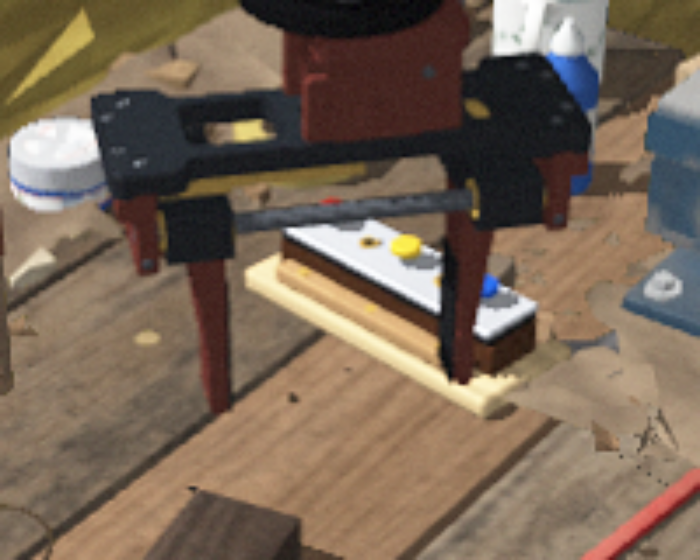

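View pics/s2d.png

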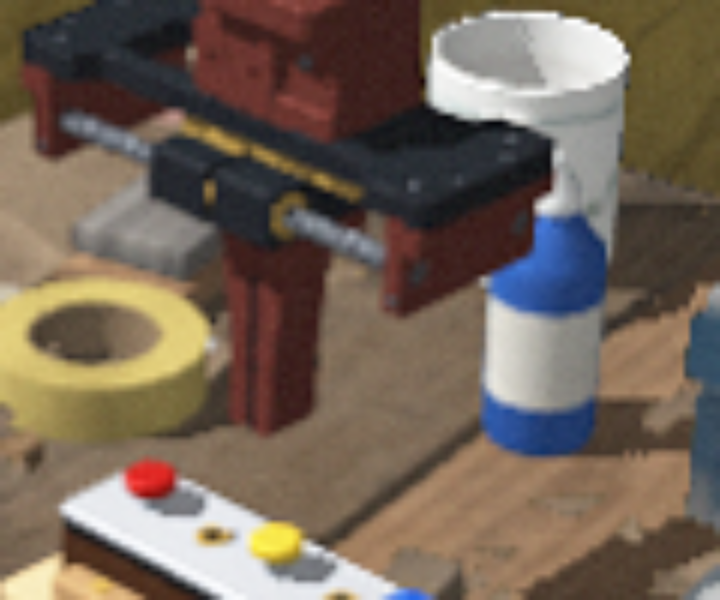

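```bash
python3 -c "
from h import *
p=np.array([.268,.536,.2139]);z=np.array([.4473,.8944,0]);y=np.array([-.8944,.4473,0])
im=cv2.imread('pics/top0.png');a=im[350:480,0:220]
a=cv2.resize(a,None,fx=3.6,fy=3.6)
for h in(-.019,.061,.1):
  for s in(.0575,-.0575,.089,-.089,0):
    u=proj('top',p+[0,0,h]+s*z);print(h,s,u)
cv2.imwrite('pics/t0c.png',a)
im=cv2.imread('pics/t1.png')[220:310,280:400];cv2.imwrite('pics/t1c.png',cv2.resize(im,None,fx=6,fy=6))
"
```

```text
-0.019 0.0575 [112.65601836 386.52533659]
-0.019 -0.0575 [182.15057208 422.37409201]
-0.019 0.089 [ 93.84796408 376.71022434]
-0.019 -0.089 [201.36832216 432.17398699]
-0.019 0 [147.25641992 404.45510781]
0.061 0.0575 [ 89.78779128 400.12720704]
0.061 -0.0575 [166.92907013 440.17935039]
0.061 0.089 [ 68.96331194 389.15981759]
0.061 -0.089 [188.30222405 451.12035338]
0.061 0 [128.16170882 420.1626415 ]
0.1 0.0575 [ 76.7080453  407.90252382]
0.1 -0.0575 [158.20363902 450.38283107]
0.1 0.089 [ 54.74293307 396.26917343]
0.1 -0.089 [180.80990463 461.98172573]
0.1 0 [117.22594732 429.15490738]
```

View pics/t0c.png

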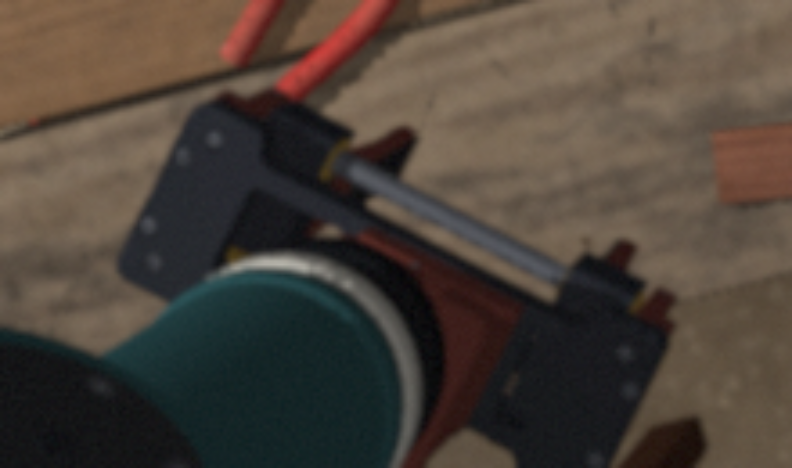

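View pics/t1c.png

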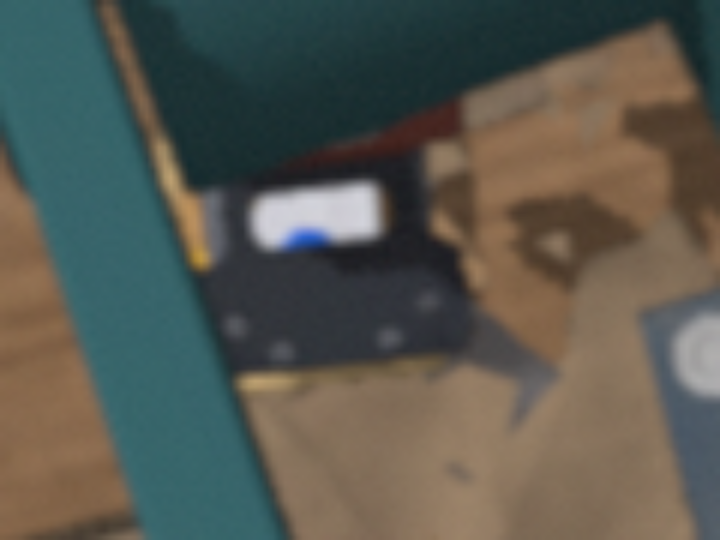

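```bash
python3 -c "
from h import *
p=np.array([.5354,.2698,.0958]);a=np.radians(6.54);z=np.array([np.cos(a),np.sin(a),0]);n=np.array([np.sin(a),-np.cos(a),0])
for off in ([0,0,0],[0,0,.02],[.02,-.018,0]):
  for h in (.061,.08,.1,.12): print(off,h,proj('top',p+off+[0,0,h]-.089*z+.0375*n), proj('top',p+off+[0,0,h]-.089*z-.0375*n),proj('scene',p+off+[0,0,h]-.089*z-.0375*n),proj('scene',p+off+[0,0,h]-.089*z+.0375*n),proj('scene',p+off+[0,0,h]+.089*z-.0375*n))
"
```

```text
[0, 0, 0] 0.061 [359.02190712 277.89576477] [310.73525469 283.62077596] [366.54647462 219.29044469] [392.20832989 205.69861178] [300.08212606 188.20848569]
[0, 0, 0] 0.08 [360.02296024 278.20412964] [310.59631074 284.06535344] [366.97481282 210.2732266 ] [392.82040619 196.94596582] [299.96009844 179.74036485]
[0, 0, 0] 0.1 [361.12903252 278.54482789] [310.44277442 284.55662017] [367.42956345 200.61701738] [393.46888998 187.58410039] [299.8322815  170.69396341]
[0, 0, 0] 0.12 [362.29291496 278.90331413] [310.28119506 285.07361999] [367.88810787 190.7909446 ] [394.12137242 178.06910889] [299.70524838 161.51119657]
[0, 0, 0.02] 0.061 [360.07695741 278.22076254] [310.58881566 284.08933531] [366.99745743 209.79443159] [392.85273055 196.48149808] [299.95369113 179.29127827]
[0, 0, 0.02] 0.08 [361.12903252 278.54482789] [310.44277442 284.55662017] [367.42956345 200.61701738] [393.46888998 187.58410039] [299.8322815  170.69396341]
[0, 0, 0.02] 0.1 [362.29291496 278.90331413] [310.28119506 285.07361999] [367.88810787 190.7909446 ] [394.12137242 178.06910889] [299.70524838 161.51119657]
[0, 0, 0.02] 0.12 [363.51925926 279.28101808] [310.11092373 285.61842896] [368.35024536 180.79395435] [394.7775115  168.40042458] [299.57914628 152.19187589]
[0.02, -0.018, 0] 0.061 [370.56587975 264.87544507] [322.37738822 270.58022098] [366.48164123 212.2132952 ] [391.65067976 199.16686118] [301.23702556 182.30000202]
[0.02, -0.018, 0] 0.08 [371.83702256 264.87634944] [322.51356046 270.71627914] [366.89802842 203.31998503] [392.24231581 190.53492977] [301.12736782 173.94876432]
[0.02, -0.018, 0] 0.1 [373.24137792 264.87732488] [322.66402489 270.86661689] [367.33986347 193.80191062] [392.86885386 181.30694755] [301.01265292 165.03130928]
[0.02, -0.018, 0] 0.12 [374.71897221 264.87832434] [322.82236115 271.02481916] [367.78514809 184.12210829] [393.4989557  171.93301044] [300.89879621 155.98368771]
```

The top view confirms the horizontal position. In the scene view the tips look about 20 mm higher than the stated tip length gives, so I'll go down in small steps and let the force find the contact.

```bash
python3 -m pendant '[[1,[0.005,0,-0.0005],0],[1,[0.005,0,0],0],[1,[0.002,0,0],0],[1,[0,0,0],0],[1,[0,0,0],0],[1,[0,0,0],0]]';python3 -m pendant '[[1,[0.002,0,0],0],[1,[0.002,0,0],0],[1,[0,0,0],0],[1,[0,0,0],0]]'
python3 -c "
from h import *
st()"
```

```text
time_s: 4.75
position: [0.5342, 0.2694, 0.0828]
tcp_rot: [0.706, -0.04, 0.706, 0.04]
force: [-0.3, 0.2, 0.2]
finger_gap: 0.0003
time_s: 5.15
position: [0.534, 0.2694, 0.0786]
tcp_rot: [0.706, -0.04, 0.706, 0.04]
force: [1.0, -0.0, -0.8]
finger_gap: 0.0006
t 5.15 pos [0.534  0.2694 0.0786] F [ 1.01 -0.03 -0.8 ] gap 0.0006 zdeg 6.525518414711789 xax [-3.e-04 -1.e-04 -1.e+00] j [ 0.35  0.5   1.65 -0.    0.98  0.24]
yellow tool shift [-0.      0.      0.0003]
red tool shift [-0.      0.0001  0.0602]
blue tool shift [ 0.      0.0001 -0.0596]
```

```bash
for i in 1; do python3 -m pendant '[[1,[0.001,0,0],0],[1,[0.001,0,0],0],[1,[0,0,0],0]]'; done; python3 -m pendant '[[1,[0.001,0,0],0],[1,[0.001,0,0],0],[1,[0,0,0],0]]'
python3 -c "
from h import *
st();snap('scene','s3');im=cv2.imread('pics/s3.png')[150:330,250:450];cv2.imwrite('pics/s3c.png',cv2.resize(im,None,fx=3.3,fy=3.3))"
```

```text
time_s: 5.45
position: [0.534, 0.2693, 0.0766]
tcp_rot: [0.706, -0.04, 0.706, 0.04]
force: [1.6, -0.4, 0.1]
finger_gap: 0.0002
time_s: 5.75
position: [0.534, 0.2694, 0.0746]
tcp_rot: [0.706, -0.04, 0.706, 0.04]
force: [0.1, -0.6, -0.2]
finger_gap: 0.0004
t 5.75 pos [0.534  0.2694 0.0746] F [ 0.07 -0.62 -0.18] gap 0.0004 zdeg 6.5293348699465055 xax [-3.e-04 -2.e-04 -1.e+00] j [ 0.35  0.51  1.66 -0.    0.98  0.24]
yellow tool shift [-0.      0.      0.0003]
red tool shift [-0.      0.0001  0.0602]
blue tool shift [ 0.      0.0001 -0.0596]
```

View pics/s3c.png

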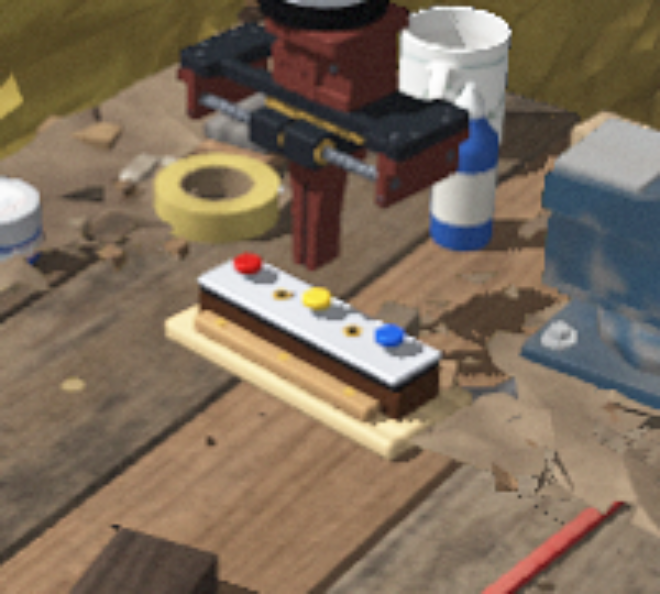

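No contact yet. The tips are still about 9 px, roughly 20 mm, above the head at crop (316,297), so the picture is right about the height. Going further down in steps.

```bash
python3 -m pendant '[[1,[0.003,0,0],0],[1,[0.003,0,0],0],[1,[0.002,0,0],0],[1,[0,0,0],0],[1,[0,0,0],0]]'; python3 -m pendant '[[1,[0.002,0,0],0],[1,[0.001,0,0],0],[1,[0,0,0],0],[1,[0,0,0],0]]'
python3 -c "
from h import *
st();snap('scene','s4');im=cv2.imread('pics/s4.png')[150:330,250:450];cv2.imwrite('pics/s4c.png',cv2.resize(im,None,fx=3.3,fy=3.3))"
```

```text
time_s: 6.3
position: [0.534, 0.2694, 0.0666]
tcp_rot: [0.706, -0.04, 0.706, 0.04]
force: [0.3, 0.1, -0.2]
finger_gap: 0.0002
time_s: 6.7
position: [0.534, 0.2694, 0.0637]
tcp_rot: [0.706, -0.04, 0.706, 0.04]
force: [0.6, -0.7, 0.1]
finger_gap: 0.0008
t 6.7 pos [0.534  0.2694 0.0637] F [ 0.56 -0.66  0.05] gap 0.0008 zdeg 6.528698374420389 xax [-1.e-04 -1.e-04 -1.e+00] j [ 0.35  0.52  1.66 -0.    0.95  0.24]
yellow tool shift [-0.     -0.      0.0003]
red tool shift [-0.      0.0001  0.0602]
blue tool shift [ 0.      0.0001 -0.0597]
```

View pics/s4c.png

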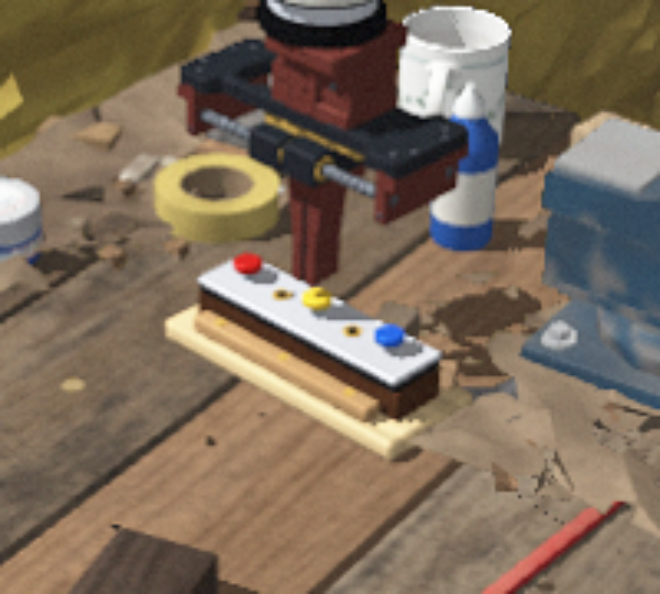

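```bash
python3 -m pendant '[[1,[0.002,0,0],0],[1,[0.002,0,0],0],[1,[0,0,0],0],[1,[0,0,0],0]]'; python3 -m pendant '[[1,[0.001,0,0],0],[1,[0.001,0,0],0],[1,[0,0,0],0],[1,[0,0,0],0]]';python3 -m pendant '[[1,[0.001,0,0],0],[1,[0,0,0],0],[1,[0,0,0],0]]'
python3 -c "
from h import *
st();snap('scene','s5');im=cv2.imread('pics/s5.png')[200:270,300:400];cv2.imwrite('pics/s5c.png',cv2.resize(im,None,fx=7,fy=7))"
```

```text
time_s: 7.15
position: [0.534, 0.2694, 0.0596]
tcp_rot: [0.706, -0.04, 0.706, 0.04]
force: [0.1, 0.2, 0.6]
finger_gap: 0.0003
time_s: 7.55
position: [0.534, 0.2694, 0.0577]
tcp_rot: [0.706, -0.04, 0.706, 0.04]
force: [0.3, 0.3, 0.9]
finger_gap: 0.0003
time_s: 7.85
position: [0.534, 0.2694, 0.0567]
tcp_rot: [0.706, -0.04, 0.706, 0.04]
force: [-0.8, 0.4, 0.1]
finger_gap: 0.0006
t 7.85 pos [0.534  0.2694 0.0567] F [-0.81  0.43  0.11] gap 0.0006 zdeg 6.527702589107228 xax [-1.e-04 -1.e-04 -1.e+00] j [ 0.35  0.53  1.67 -0.    0.94  0.24]
yellow tool shift [-0.      0.      0.0003]
red tool shift [-0.      0.0001  0.0602]
blue tool shift [ 0.      0.0001 -0.0597]
```

View pics/s5c.png

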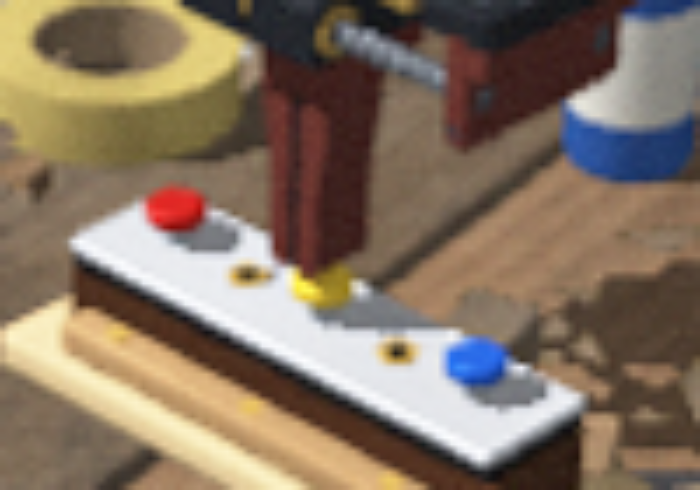

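```bash
python3 -m pendant '[[1,[0.001,0,0],0],[1,[0.001,0,0],0],[1,[0,0,0],0],[1,[0,0,0],0]]'; python3 -m pendant '[[1,[0.001,0,0],0],[1,[0,0,0],0],[1,[0,0,0],0]]';python3 -m pendant '[[1,[0.001,0,0],0],[1,[0,0,0],0],[1,[0,0,0],0]]'
python3 -c "
from h import *
st();snap('scene','s6');im=cv2.imread('pics/s6.png')[200:270,300:400];cv2.imwrite('pics/s6c.png',cv2.resize(im,None,fx=7,fy=7))"
```

```text
time_s: 8.3
position: [0.534, 0.2694, 0.0547]
tcp_rot: [0.706, -0.04, 0.706, 0.04]
force: [-0.4, -0.6, 0.4]
finger_gap: 0.0005
time_s: 8.6
position: [0.534, 0.2694, 0.0536]
tcp_rot: [0.706, -0.04, 0.706, 0.04]
force: [-0.7, -0.9, 0.3]
finger_gap: 0.0005
time_s: 8.9
position: [0.534, 0.2693, 0.0527]
tcp_rot: [0.706, -0.04, 0.706, 0.04]
force: [0.5, -0.3, -0.4]
finger_gap: 0.0005
t 8.9 pos [0.534  0.2693 0.0527] F [ 0.48 -0.26 -0.38] gap 0.0005 zdeg 6.522686689239015 xax [-1.e-04 -1.e-04 -1.e+00] j [ 0.35  0.54  1.67 -0.    0.93  0.24]
yellow tool shift [-0.      0.      0.0003]
red tool shift [-0.      0.0001  0.0602]
blue tool shift [ 0.      0.0001 -0.0597]
```

View pics/s6c.png

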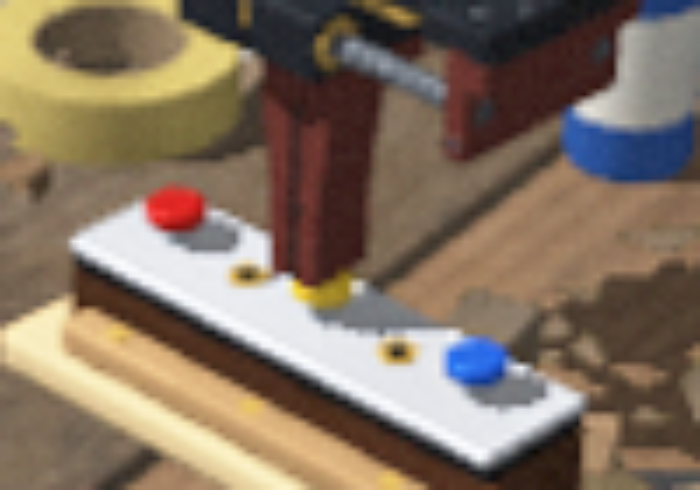

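```bash
python3 -m pendant '[[1,[0.001,0,0],0],[1,[0,0,0],0],[1,[0,0,0],0]]'; python3 -m pendant '[[1,[0.001,0,0],0],[1,[0,0,0],0],[1,[0,0,0],0]]';python3 -m pendant '[[1,[0.001,0,0],0],[1,[0,0,0],0],[1,[0,0,0],0]]'
python3 -c "
from h import *
st();snap('scene','s7');im=cv2.imread('pics/s7.png')[200:270,300:400];cv2.imwrite('pics/s7c.png',cv2.resize(im,None,fx=7,fy=7))"
```

```text
time_s: 9.25
position: [0.534, 0.2694, 0.0517]
tcp_rot: [0.706, -0.04, 0.706, 0.04]
force: [-0.3, -0.4, 0.0]
finger_gap: 0.0007
time_s: 9.55
position: [0.5342, 0.2695, 0.0509]
tcp_rot: [0.706, -0.04, 0.706, 0.04]
force: [-0.9, -0.2, 2.1]
finger_gap: 0.0005
time_s: 9.85
position: [0.5342, 0.2695, 0.0499]
tcp_rot: [0.706, -0.04, 0.706, 0.04]
force: [-1.1, 0.1, 4.0]
finger_gap: 0.0006
t 9.85 pos [0.5342 0.2695 0.0499] F [-1.15  0.09  3.98] gap 0.0006 zdeg 6.52814041070952 xax [ 3.e-04  0.e+00 -1.e+00] j [ 0.35  0.54  1.67 -0.    0.92  0.24]
yellow tool shift [ 0.     -0.0001  0.0001]
red tool shift [0.   0.   0.06]
blue tool shift [-0.      0.     -0.0599]
```

View pics/s7c.png

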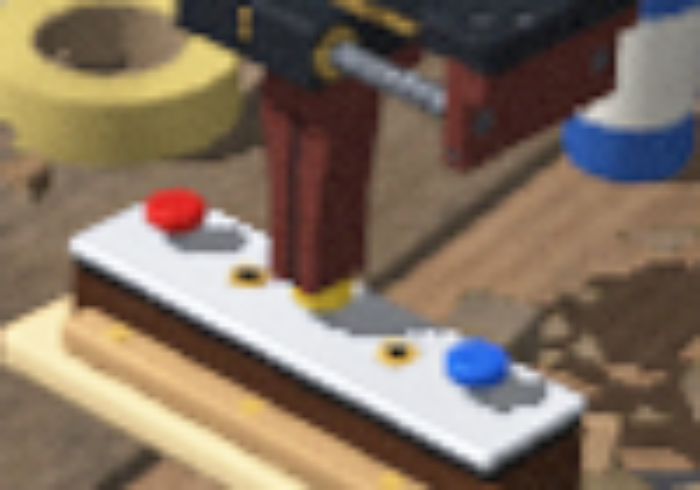

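Contact came at TCP z ≈ 0.0512 and the force has reached 4 N. I'll keep pressing until the force climbs clearly above the sliding force, meaning the pin is home.

```bash
python3 -m pendant '[[1,[0.001,0,0],0],[1,[0.001,0,0],0],[1,[0.001,0,0],0],[1,[0,0,0],0],[1,[0,0,0],0]]'; python3 -m pendant '[[1,[0.001,0,0],0],[1,[0.001,0,0],0],[1,[0,0,0],0],[1,[0,0,0],0]]';python3 -m pendant '[[1,[0.001,0,0],0],[1,[0,0,0],0],[1,[0,0,0],0]]'
```

```text
time_s: 10.4
position: [0.5342, 0.2694, 0.0467]
tcp_rot: [0.706, -0.04, 0.706, 0.04]
force: [0.2, 0.2, 2.8]
finger_gap: 0.0005
time_s: 10.8
position: [0.5342, 0.2694, 0.0447]
tcp_rot: [0.706, -0.04, 0.706, 0.04]
force: [1.2, 0.2, 3.5]
finger_gap: 0.0003
time_s: 11.1
position: [0.5342, 0.2694, 0.0437]
tcp_rot: [0.706, -0.04, 0.706, 0.04]
force: [-0.8, 0.2, 3.3]
finger_gap: 0.0001
```

```bash
python3 -m pendant '[[1,[0.001,0,0],0],[1,[0,0,0],0],[1,[0,0,0],0]]'; python3 -m pendant '[[1,[0.001,0,0],0],[1,[0,0,0],0],[1,[0,0,0],0]]';python3 -m pendant '[[1,[0.001,0,0],0],[1,[0,0,0],0],[1,[0,0,0],0]]'
```

```text
time_s: 11.4
position: [0.5342, 0.2694, 0.0428]
tcp_rot: [0.706, -0.04, 0.706, 0.04]
force: [0.7, 0.4, 5.0]
finger_gap: 0.0003
time_s: 11.7
position: [0.5342, 0.2694, 0.0421]
tcp_rot: [0.706, -0.04, 0.706, 0.04]
force: [-1.3, 0.1, 7.3]
finger_gap: 0.0003
time_s: 12.0
position: [0.5342, 0.2695, 0.0415]
tcp_rot: [0.706, -0.04, 0.706, 0.04]
force: [-1.1, -0.7, 10.4]
finger_gap: 0.0002
```

```bash
python3 -m pendant '[[1,[0.001,0,0],0],[1,[0,0,0],0],[1,[0,0,0],0]]'; python3 -m pendant '[[1,[-0.005,0,0],0],[1,[-0.01,0,0],0],[1,[-0.015,0,0],0],[1,[0,0,0.02],0],[1,[0,0,0.02],0],[1,[0,0,0.02],0],[1,[0,0,0],0],[1,[0,0,0],0],[1,[0,0,0],0],[1,[0,0,0],0]]'
python3 -c "
from h import *
st();snap('scene','s8');im=cv2.imread('pics/s8.png')[180:270,290:400];cv2.imwrite('pics/s8c.png',cv2.resize(im,None,fx=6.5,fy=6.5))"
```

```text
time_s: 12.3
position: [0.5342, 0.2695, 0.0408]
tcp_rot: [0.706, -0.04, 0.706, 0.04]
force: [-1.5, -0.2, 13.3]
finger_gap: 0.0007
time_s: 13.3
position: [0.5922, 0.276, 0.0695]
tcp_rot: [0.705, -0.041, 0.707, 0.04]
force: [0.1, -0.2, 0.3]
finger_gap: 0.0003
t 13.3 pos [0.5922 0.276  0.0695] F [ 0.08 -0.21  0.26] gap 0.0003 zdeg 6.5437675385073035 xax [-1.6e-03 -5.0e-04 -1.0e+00] j [0.33 0.58 1.53 0.   1.03 0.22]
yellow tool shift [ 0.0001  0.     -0.0583]
red tool shift [-0.      0.0001  0.0016]
blue tool shift [ 2.000e-04  1.000e-04 -1.182e-01]
```

View pics/s8c.png

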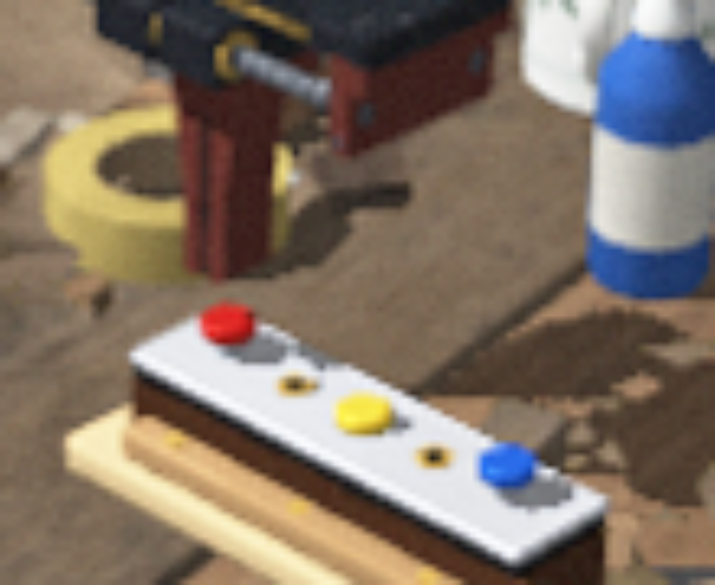

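Yellow now sits flat on the strip at crop (363,412), and the jig hasn't moved. Next is red.

```bash
python3 -m pendant '[[1,[0.005,0,0.0005],0],[1,[0.005,0,0],0],[1,[0.004,0,0],0],[1,[0.002,0,0],0],[1,[0,0,0],0],[1,[0,0,0],0]]'; python3 -m pendant '[[1,[0.001,0,0],0],[1,[0.001,0,0],0],[1,[0.001,0,0],0],[1,[0,0,0],0],[1,[0,0,0],0]]'
python3 -c "
from h import *
st()"
```

```text
time_s: 13.95
position: [0.5942, 0.2763, 0.0536]
tcp_rot: [0.706, -0.04, 0.706, 0.04]
force: [-0.4, -1.0, -0.5]
finger_gap: 0.0006
time_s: 14.45
position: [0.5943, 0.2763, 0.0509]
tcp_rot: [0.706, -0.04, 0.706, 0.04]
force: [-0.2, -0.4, 1.6]
finger_gap: 0.0007
t 14.45 pos [0.5943 0.2763 0.0509] F [-0.17 -0.4   1.64] gap 0.0007 zdeg 6.524867623950439 xax [ 2.e-04 -0.e+00 -1.e+00] j [ 0.33  0.61  1.54 -0.    1.    0.22]
yellow tool shift [-0.     -0.     -0.0604]
red tool shift [-0.      0.0001 -0.0005]
blue tool shift [-0.000e+00  1.000e-04 -1.203e-01]
```

Contact is at the same height. Pressing.

```bash
python3 -m pendant '[[1,[0.001,0,0],0],[1,[0.001,0,0],0],[1,[0.001,0,0],0],[1,[0.001,0,0],0],[1,[0.001,0,0],0],[1,[0.001,0,0],0],[1,[0,0,0],0],[1,[0,0,0],0]]'; python3 -m pendant '[[1,[0.001,0,0],0],[1,[0.001,0,0],0],[1,[0,0,0],0],[1,[0,0,0],0]]';python3 -m pendant '[[1,[0.001,0,0],0],[1,[0,0,0],0],[1,[0,0,0],0]]'
```

```text
time_s: 15.25
position: [0.5943, 0.2763, 0.0447]
tcp_rot: [0.706, -0.04, 0.706, 0.04]
force: [0.2, -0.8, 3.4]
finger_gap: 0.0003
time_s: 15.65
position: [0.5943, 0.2763, 0.0428]
tcp_rot: [0.706, -0.04, 0.706, 0.04]
force: [0.4, 0.5, 3.8]
finger_gap: 0.0008
time_s: 15.95
position: [0.5943, 0.2763, 0.0422]
tcp_rot: [0.706, -0.04, 0.706, 0.04]
force: [-1.2, 0.0, 6.9]
finger_gap: 0.0004
```

```bash
python3 -m pendant '[[1,[0.001,0,0],0],[1,[0,0,0],0],[1,[0,0,0],0]]';python3 -m pendant '[[1,[0.001,0,0],0],[1,[0,0,0],0],[1,[0,0,0],0]]'
```

```text
time_s: 16.25
position: [0.5943, 0.2763, 0.0415]
tcp_rot: [0.706, -0.04, 0.706, 0.04]
force: [-1.9, -0.9, 9.3]
finger_gap: 0.0005
time_s: 16.55
position: [0.5943, 0.2763, 0.0409]
tcp_rot: [0.706, -0.04, 0.706, 0.04]
force: [-2.6, -1.6, 12.3]
finger_gap: 0.0009
```

```bash
python3 -m pendant '[[1,[-0.005,0,0],0],[1,[-0.01,0,0],0],[1,[-0.015,0,0],0],[1,[0,0,-0.03],0],[1,[0,0,-0.03],0],[1,[0,0,-0.03],0],[1,[0,0,-0.03],0],[1,[0,0,0],0],[1,[0,0,0],0],[1,[0,0,0],0],[1,[0,0,0],0]]'
python3 -c "
from h import *
st();snap('scene','s9');im=cv2.imread('pics/s9.png')[180:270,290:400];cv2.imwrite('pics/s9c.png',cv2.resize(im,None,fx=6.5,fy=6.5))"
```

```text
time_s: 17.65
position: [0.4766, 0.263, 0.0701]
tcp_rot: [0.707, -0.04, 0.705, 0.04]
force: [-0.4, -0.4, 0.4]
finger_gap: 0.0004
t 17.65 pos [0.4766 0.263  0.0701] F [-0.39 -0.42  0.38] gap 0.0004 zdeg 6.508020050799774 xax [ 1.5e-03  5.0e-04 -1.0e+00] j [ 0.38  0.45  1.78 -0.    0.9   0.26]
yellow tool shift [ 0.0001 -0.0002  0.0581]
red tool shift [ 0.0002 -0.      0.118 ]
blue tool shift [-0.     -0.0001 -0.0019]
```

View pics/s9c.png

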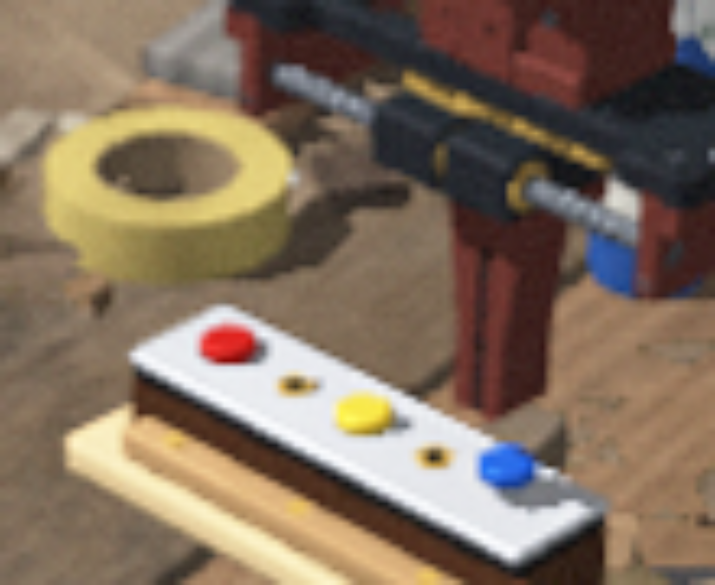

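Red at crop (228,343) and yellow at (363,412) are both down, and blue at (506,465) is still up under the tips. Now blue.

```bash
python3 -m pendant '[[1,[0.005,0,0],0],[1,[0.005,0,0],0],[1,[0.004,0,0],0],[1,[0.002,0,0],0],[1,[0,0,0],0],[1,[0,0,0],0]]'; python3 -m pendant '[[1,[0.001,0,0],0],[1,[0.001,0,0],0],[1,[0.001,0,0],0],[1,[0,0,0],0],[1,[0,0,0],0]]'
python3 -c "
from h import *
st()"
```

```text
time_s: 18.3
position: [0.4749, 0.2626, 0.0537]
tcp_rot: [0.706, -0.04, 0.706, 0.04]
force: [0.2, 0.5, 0.2]
finger_gap: 0.0006
time_s: 18.8
position: [0.475, 0.2627, 0.0509]
tcp_rot: [0.706, -0.04, 0.706, 0.04]
force: [0.2, 0.3, 1.9]
finger_gap: 0.0002
t 18.8 pos [0.475  0.2627 0.0509] F [0.21 0.28 1.93] gap 0.0002 zdeg 6.526978252183134 xax [ 2.e-04  0.e+00 -1.e+00] j [ 0.38  0.48  1.8  -0.    0.86  0.26]
yellow tool shift [ 0.     -0.      0.0596]
red tool shift [0.     0.     0.1195]
blue tool shift [-0.      0.0001 -0.0003]
```

```bash
python3 -m pendant '[[1,[0.001,0,0],0],[1,[0.001,0,0],0],[1,[0.001,0,0],0],[1,[0.001,0,0],0],[1,[0.001,0,0],0],[1,[0.001,0,0],0],[1,[0,0,0],0],[1,[0,0,0],0]]'; python3 -m pendant '[[1,[0.001,0,0],0],[1,[0.001,0,0],0],[1,[0,0,0],0],[1,[0,0,0],0]]';python3 -m pendant '[[1,[0.001,0,0],0],[1,[0,0,0],0],[1,[0,0,0],0]]'; python3 -m pendant '[[1,[0.001,0,0],0],[1,[0,0,0],0],[1,[0,0,0],0]]'
```

```text
time_s: 19.6
position: [0.475, 0.2627, 0.0447]
tcp_rot: [0.706, -0.04, 0.706, 0.04]
force: [-0.4, 0.5, 3.5]
finger_gap: 0.0004
time_s: 20.0
position: [0.475, 0.2627, 0.0428]
tcp_rot: [0.706, -0.04, 0.706, 0.04]
force: [-0.5, 0.6, 5.1]
finger_gap: 0.0004
time_s: 20.3
position: [0.4751, 0.2627, 0.042]
tcp_rot: [0.706, -0.04, 0.706, 0.04]
force: [-0.4, 0.3, 8.5]
finger_gap: 0.0008
time_s: 20.6
position: [0.4751, 0.2627, 0.0413]
tcp_rot: [0.706, -0.04, 0.706, 0.04]
force: [-0.8, -0.3, 10.3]
finger_gap: 0.0006
```

```bash
python3 -m pendant '[[1,[0.001,0,0],0],[1,[0,0,0],0],[1,[0,0,0],0]]'; python3 -m pendant '[[1,[-0.005,0,0],0],[1,[-0.01,0,0],0],[1,[-0.02,0,0],0],[1,[-0.03,0,0],0],[1,[-0.03,0,0],0],[1,[-0.03,0,0],0],[1,[0,0,0],0],[1,[0,0,0],0],[1,[0,0,0],0],[1,[0,0,0],0]]'
python3 -c "
from h import *
st();snap('scene','s10');im=cv2.imread('pics/s10.png')[180:270,290:400];cv2.imwrite('pics/s10c.png',cv2.resize(im,None,fx=6.5,fy=6.5))
K,d,p,M=cam('scene')
for t in['strip_top','pin_yellow_top','pin_red_top','pin_blue_top','tape_roll','sand_block','oil_bottle','pencil']:
    for r in nets.place_of('scene',t)[:1]: print(t,round(r['confidence'],2),np.round(p+M@np.array(r['at']),4))
"
```

```text
time_s: 20.9
position: [0.4751, 0.2627, 0.0406]
tcp_rot: [0.706, -0.04, 0.706, 0.04]
force: [-1.3, -0.5, 13.7]
finger_gap: 0.0006
time_s: 21.9
position: [0.4738, 0.2621, 0.1633]
tcp_rot: [0.705, -0.041, 0.707, 0.04]
force: [-0.0, 0.9, -0.0]
finger_gap: 0.0005
t 21.9 pos [0.4738 0.2621 0.1633] F [-0.01  0.86 -0.03] gap 0.0005 zdeg 6.524943646431163 xax [-0.0028 -0.0012 -1.    ] j [ 0.38  0.33  1.7  -0.    1.12  0.26]
yellow tool shift [-0.0002  0.0003  0.0609]
red tool shift [-0.0004  0.0004  0.1208]
blue tool shift [-0.      0.0004  0.0009]
strip_top 0.87 [0.53   0.2679 0.0507]
pin_yellow_top 0.63 [0.5312 0.2683 0.053 ]
pin_red_top 0.72 [0.4696 0.2623 0.0536]
pin_blue_top 0.48 [0.47   0.261  0.0526]
tape_roll 0.65 [ 0.7336  0.1896 -0.0017]
sand_block 0.56 [0.3969 0.5093 0.0043]
oil_bottle 0.7 [0.5992 0.0742 0.0023]
pencil 0.52 [ 0.3131  0.2693 -0.0022]
```

View pics/s10c.png

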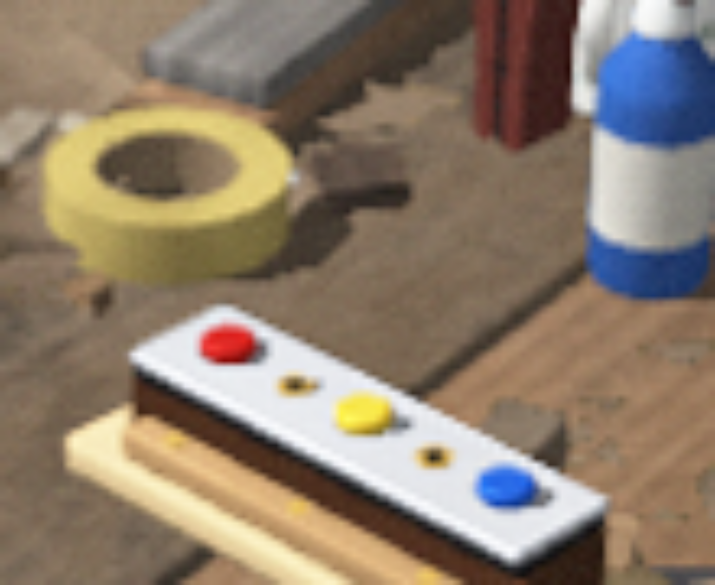

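View pics/s10.png

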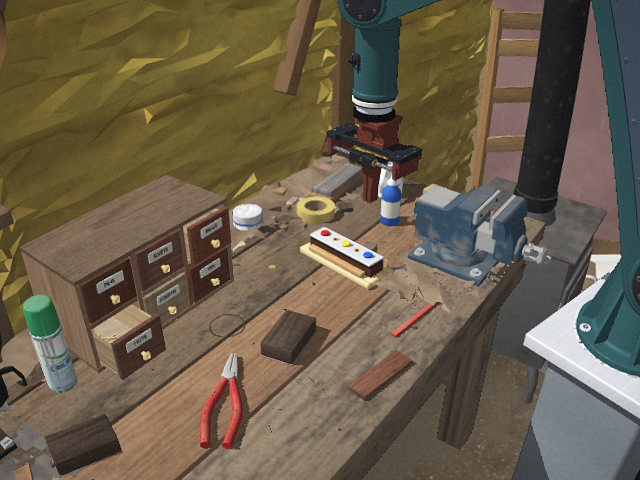

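All three heads sit flat on the strip, at crop (228,343), (363,412) and (506,487). The hand is well clear, and the jig and its neighbours are where they were. Handing in.

```bash
python3 -m pendant '[[1,[0,0,0],0],[1,[0,0,0],0],[1,[0,0,0],0]]'; python3 -c "
from h import *
print(workorder.close_job())"
```

```text
time_s: 22.65
position: [0.475, 0.2627, 0.1648]
tcp_rot: [0.706, -0.04, 0.706, 0.04]
force: [0.7, -0.0, -0.9]
finger_gap: 0.0004
the job is handed in; nothing more can be done
None
```

I pressed the yellow, red and blue pins down in that order with the closed fingertips, and handed the job in at about 22.7 s. No verdict was reported.

- **Presses:** each pin slid at about 3–5 N. The force then climbed to 12–14 N at the end as the strip gave, which is how a pin seated on the strip should feel; the limit is 35 N.
- **Last picture:** all three heads sit flat on the aluminium. The yellow and blue head tops measured about 53 mm high against 51 mm home, within the network's 4 mm error.
- **Surroundings:** the strip, tape roll, sanding block, bottle and pencil all measured within about 5 mm of their starting positions. The hand is about 10 cm above the jig and touches nothing.

Two checks disagreed:
- **Fingertip height:** the pictures and the contact height put the tips roughly 20–27 mm higher than the stated 19 mm tip length gives. I relied on the pictures and the force to find contact, not the nominal height.
- **Red pin:** in the last picture the network placed the red pin at the blue pin's position, so I judged red by the picture and the force instead.

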